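# Hang the clip-on caddy on the counter rail

## Robot

A 7-joint arm with a two-finger parallel gripper is mounted at the origin on a cart in front of the work surface, level with it; the furniture and walls round the work are solid. World frame = base frame: x ahead of the robot, y to its left, z up, the work surface at z = 0. Lengths are in m, angles in rad, forces in N, time in s.
With the tool pointing down it reaches from about 0.425 to 0.975 m from the base axis. Payload 16.7 kg.
Tool frame: the origin (TCP) lies at the very end of the fingers, on their centre line; the grasp point (between the pads) lies 19 mm behind it; z points along the fingers, y is the line along which they close (so a half turn about z gives the same grasp; the last joint's range is limited). The gripper opens to 85 mm and grips with 20 to 120 N. Pads are 22 mm wide; open, the fingers measure 114 mm over their backs; the gripper's body (76 mm by 85 mm) begins 54 mm behind the grasp point. The pads swing forward as they close: fully open they stand 13 mm farther back than shut.
Start: joints at [0.994, 0.426, 0.074, 1.606, -0.034, 1.111, -0.067], TCP at [0.28, -0.614, 0.231] pointing down, gripper open.
Joint ranges: [-2.85, 2.85], [-0.5, 2.14], [-1.23, 1.37], [0.21, 2.46], [-1.02, 4.16], [0.16, 2.05], [-2.73, 2.73]. Speed limits (rad/s): [1.89, 1.89, 2.39, 2.39, 3.01, 3.01, 3.01].

## Interface

Orientations are given as a unit quaternion [x, y, z, w].
In Python, from workcell import arm, viewer gives the robot as it stands.
- The arm moves only by the shell command python3 -m inch 'ROWS' [FORCE]. ROWS is JSON, a list that holds one entry, the list of rows, each a list of 7 numbers: the closure, from -1 (fully open) to 1 (shut), so that 0 is half open, then the shift along the tool's x, y, z in m, then the turn, a rotation vector about the tool's x, y, z in degrees. In form: [[[fingers, tx, ty, tz, wx, wy, wz], ...]]. A call has 1 to 20 rows; each row shifts and turns the commanded pose from where the row before left it, along the tool's axes as they then stand; what a row does not reach is not made up. A row lasts 1/8 s, in which the tool goes at most 62.5 mm and 10.7 degrees, less where a joint would pass 70% of its speed; a pose out of reach is approached as far as the arm can. A call is refused whole if a number of a shift passes 0.0625 or a number of a turn 10.7, either way. A call with a gripper value outside its range is refused whole. The fingers move at their own pace and stop on an object; FORCE is the grip in N (left out, the last holds). Time passes only in rows, so rows that do not move let the fingers close. It gives the time, the measured TCP pose, the force, the opening and the grip force at its end, in the units of the state.
- arm.read_state(): the state, without advancing time (a new reading comes with each control period).
- viewer.camera(name): name is "scene" or "top" or "wrist"; returns the picture (480x640x3 uint8, red, green, blue); there is no depth.
- viewer.camera_model(name): a dict with "vfov" (degrees; the focal length in pixels is half the picture's height over the tangent of half this angle, whatever the lens; pixels are square), "cx", "cy" (the principal point, pixels), "position" and "rotation" of the camera in the world; the wrist camera has in their place "T_tool_cam" (4x4, takes a point from camera to tool coordinates, whose origin is the TCP and whose axes are the flange's). Camera axes: x right, y down, z forward; pixel columns grow to the right and rows downward; lengths in m; the calibration is good to about 2 mm. A picture is of the moment at which its call begins: read the wrist's pose just before it. camera_model takes no time and is no camera call.
- arm.job_done(): hands the job in; it is judged then, once.
The state is a dict: "time_s": time; "joint_positions": joint angles; "dq": joint speeds; "effort": joint torques, N m; "ee_pos": TCP position; "tcp_rot": TCP orientation; "force": force on the tool from outside, world axes, zero at the start; "torque": the same for the moment, N m; "gripper_width": finger opening in m; "grasp_force": force on a finger pad.
Only numpy, scipy, OpenCV 4.12 (cv2) and the standard library are available. Lean on these libraries where they do the work, as an engineer would, in place of code of your own. Each camera call takes 0.05 s, during which the arm holds its last target. There are 200 camera calls.

## Task

Hang the small empty grey caddy back on the steel rail of the wooden stand: slide the open C-shaped clip on its back onto the rail through the clip's gap, then let the caddy down so that it hangs upright from the rail by the clip, near the middle and clear of the end brackets, and let go. The shelf above the rail overhangs, so come in from the front with a tilted tool. Leave the mug, lemon and spoon and the two jars on the shelf where they are.

Things in the scene. Friction and masses are not known exactly. Their poses are not given: they have to be found in the camera images.
- caddy: Loose grey plastic cup, 0.1 to 0.2 kg, open on top, 50 mm deep (x), 58 mm wide (y, flat sides, pinch high up), 95 mm tall, walls 3 mm, standing upright. Origin: centre of its underside; z up, +x to its back, which carries a C-shaped clip (36 mm wide along y, centre x = 45, z = 75 mm) and below it a spacer (36 mm wide, z = 5 to 15 mm, tip at x = 51 mm) that leans on the stand when it hangs.
- clip_center (a point): Centre of the clip's bore (along y), caddy axes; inner radius 16, outer 20 mm. In the x-z plane (0 deg = +x, 90 = up) the band runs from 25 deg over 90, 180, 270 to 285; the gap faces +x and down. The upper lip ends 18 mm in +x, 6 mm above the centre. The rail can enter along x while its axis is 0 to 9 mm below the centre; hung, it lies about 5 mm in +x and 8 mm above the centre.
- rail_mid (a point): Middle of the rail's axis, 180 mm above the table; y along the rail, x level, from the robot's side to the back panel. Level steel rod, 12 mm diameter, brackets at y = -120 and 120 mm. Behind it: panel face at x = 25 mm; on the panel a rest strip, face at x = 7 mm, z = -100 to -40 mm. Above: shelf from x = -45 to 43 mm, underside at z = 80, top at 94 mm.
- stand: Fixed wooden rail stand, 270 mm wide (y), 274 mm high to the top of its shelf; origin on the table straight below the rail's middle, +x towards its back panel, foot plate 12 mm thick from x = -38 to +68 mm.
- mug_c: Loose plain purple mug, 80 x 110 x 89 mm, standing on the table; origin under the middle of its outline, handle included. Leave it.
- lemon: Loose lemon, 83 x 58 x 58 mm, on the table. Leave it.
- spoon: Loose steel spoon, 199 x 40 x 18 mm, lying on the table. Leave it.
- spice_jar: Slim jar with a black cap, 41 mm diameter, 105 mm tall, standing loose on the stand's shelf; origin at its underside. Leave it.
- mustard_jar: Squat jar with a lid, 57 mm diameter, 80 mm tall, standing loose on the stand's shelf; origin at its underside. Leave it.
There are look-alikes about, which are no part of the job. Leave any turquoise look-alike of the caddy alone.

How it is judged:
At the end, for the whole second after the job is handed in: The caddy hangs at rest from the rail by its clip: clip centre 3 to 14 mm below the rail's axis, at most 13 mm in front of it and 8 mm behind it, within 85 mm of the rail's middle; caddy within 15 degrees of upright, borne by the stand (x of clip_center in the frame of rail_mid between -0.013 and 0.008 m and z of clip_center in the frame of rail_mid between -0.014 and -0.003 m and y of clip_center in the frame of rail_mid between -0.085 and 0.085 m and angle between caddy's own z axis and vertical below 0.26 rad and linear speed of caddy below 0.02 m/s and contact force between caddy and stand above 0.2 N); the robot touches nothing.
It fails at once if the mug, lemon or spoon is displaced by more than 40 mm, or the mug knocked over (distance of any of mug_c, lemon, spoon from where it was at the start of the episode above 0.04 m or angle between mug_c's own z axis and vertical above 0.5 rad).
It fails at once if a jar on the shelf is displaced by more than 40 mm or knocked over (distance of any of spice_jar, mustard_jar from where it was at the start of the episode above 0.04 m or angle between any of spice_jar, mustard_jar's own z axis and vertical above 0.5 rad).
It also fails if it takes over 40 s, if anything falls off the work surface, if the arm or the gripper's body presses on something with over 40 N, if the wrist force passes 120 N, or if a joint passes its speed limit or range.

## Working session

There is one attempt and no reset: what is moved stays moved. The work goes in short steps, Python scripts to look and compute and a shell command to move; the robot and the scene stay as the last step left them, time stands still between calls to the robot, and variables do not carry over. Pictures are saved under pics/ and viewed, at most 10 in all, crops included, and the job is handed in when it is done.

```bash
mkdir -p pics; ls; cat > h.py <<'E'
import numpy as np, cv2
from workcell import arm, viewer
from scipy.spatial.transform import Rotation as R
def cam(n):
    m=viewer.camera_model(n)
    f=240/np.tan(np.radians(m['vfov'])/2)
    if 'T_tool_cam' in m:
        s=arm.read_state(); T=np.eye(4); T[:3,:3]=R.from_quat(s['tcp_rot']).as_matrix(); T[:3,3]=s['ee_pos']
        T=T@np.array(m['T_tool_cam']); p,r=T[:3,3],T[:3,:3]
    else:
        p=np.array(m['position']); r=np.array(m['rotation'])
        if r.shape!=(3,3): r=R.from_quat(r).as_matrix()
    return f,m['cx'],m['cy'],p,r
def ray(c,u,v):
    f,cx,cy,p,r=c; d=r@np.array([(u-cx)/f,(v-cy)/f,1]); return p,d/np.linalg.norm(d)
def plane(c,u,v,z):
    p,d=ray(c,u,v); return p+d*(z-p[2])/d[2]
def proj(c,X):
    f,cx,cy,p,r=c; q=r.T@(np.array(X)-p); return np.array([cx+f*q[0]/q[2],cy+f*q[1]/q[2]])
def tri(c1,a,c2,b):
    p,d=ray(c1,*a);q,e=ray(c2,*b)
    t=np.linalg.lstsq(np.c_[d,-e],q-p,rcond=None)[0]
    x,y=p+t[0]*d,q+t[1]*e
    return (x+y)/2,np.linalg.norm(x-y)
def snap(n,name):
    im=viewer.camera(n); cv2.imwrite(f'pics/{name}.png',im[...,::-1]); return im
E
python3 - <<'E'
from h import *
for n in('scene','top','wrist'):
    print(n,viewer.camera_model(n)); snap(n,n+'0')
s=arm.read_state();print(s)
E
```

```text
pics
scene {'vfov': 42.35674991127261, 'cx': 322.1142424816655, 'cy': 234.190250392475, 'position': array([-0.50773604,  0.5833881 ,  1.4834261 ]), 'rotation': array([-0.50108214,  0.7877567 , -0.30440888,  0.18892141])}
top {'vfov': 56.78149234609598, 'cx': 326.45882559723543, 'cy': 240.46719314610579, 'position': array([0.32393888, 0.07706262, 1.31668229]), 'rotation': array([ 0.70688232, -0.70110361,  0.0595544 , -0.07228001])}
wrist {'vfov': 68.6984016125483, 'cx': 320.8478954945701, 'cy': 238.76847271418774, 'T_tool_cam': array([[-2.91654575e-04, -9.56009116e-01, -2.93336810e-01,
         7.58130225e-02],
       [ 9.99999947e-01, -3.21369561e-04,  5.31050662e-05,
        -2.40503010e-04],
       [-1.45038449e-04, -2.93336779e-01,  9.56009159e-01,
        -1.41998595e-01],
       [ 0.00000000e+00,  0.00000000e+00,  0.00000000e+00,
         1.00000000e+00]])}
{'time_s': 0.15, 'joint_positions': array([ 0.99348284,  0.42655964,  0.07383633,  1.60646718, -0.03409339,
        1.1108143 , -0.06710812]), 'dq': array([ 0.00028095, -0.00169201, -0.00081891, -0.00206366,  0.00013826,
       -0.00053953, -0.0001111 ]), 'effort': array([ 3.46673594e-03, -9.50318670e+01,  3.76372978e+00, -4.63759875e+01,
        1.92775129e-02,  7.78665446e-03, -6.17905334e-05]), 'ee_pos': array([ 0.2798988 , -0.61387403,  0.23078686]), 'tcp_rot': array([ 9.77210984e-01,  2.12269751e-01, -1.33725087e-04, -4.76707841e-04]), 'force': array([ 0.31685098,  0.4617658 , -0.26012437]), 'torque': array([ 0.00442461, -0.02954475, -0.02262204]), 'grasp_force': 0.0, 'gripper_width': 0.08534804442927567}
```

View pics/scene0.png

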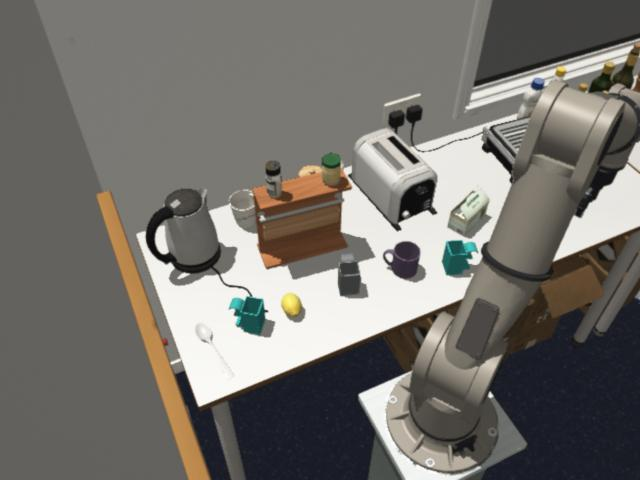

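View pics/top0.png

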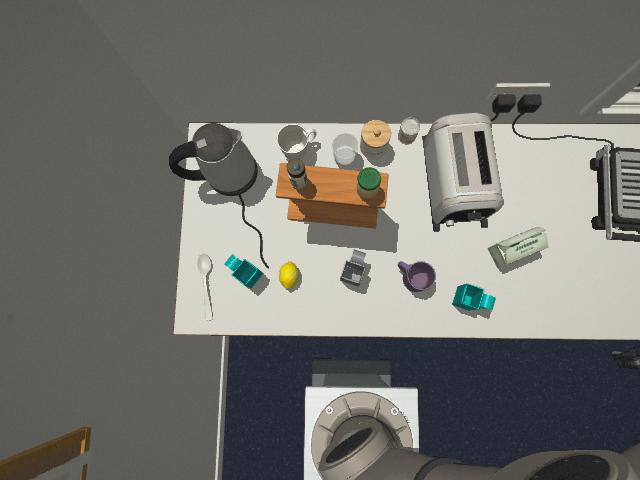

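Candidates: the grey caddy (top 353,270; scene 348,275), turquoise look-alikes (top 246,271 and 470,297; scene 250,315 and 458,257), and other grey things such as the toaster and kettle. By its colour I pick the grey one at (353,270), and I'll check it in a close crop.

```bash
python3 - <<'E'
from h import *
s=cv2.imread('pics/scene0.png');t=cv2.imread('pics/top0.png')
def cr(im,x,y,w,h): return cv2.resize(im[y:y+h,x:x+w],(400,300),interpolation=cv2.INTER_CUBIC)
a=np.vstack([np.hstack([cr(s,318,245,64,48+0),cr(s,240,145,133,100+25-25)]),np.hstack([cr(t,320,240,64,48),cr(t,267,150,133,100)])])
cv2.imwrite('pics/crop0.png',a)
cs,ct=cam('scene'),cam('top')
# rim centre by eye
print('cad',plane(ct,352,274,.095),plane(ct,352,274,0))
for a,z in(((278,165),.274),((388,172),.274),((276,202),.274),((386,207),.274)): print(plane(ct,*a,z))
E
```

```text
cad [0.46100421 0.02890791 0.095     ] [0.47166263 0.02516333 0.        ]
[0.71009651 0.2186689  0.274     ]
[ 0.69295842 -0.05258075  0.274     ]
[0.61536583 0.22069511 0.274     ]
[ 0.60418977 -0.04634634  0.274     ]
```

View pics/crop0.png

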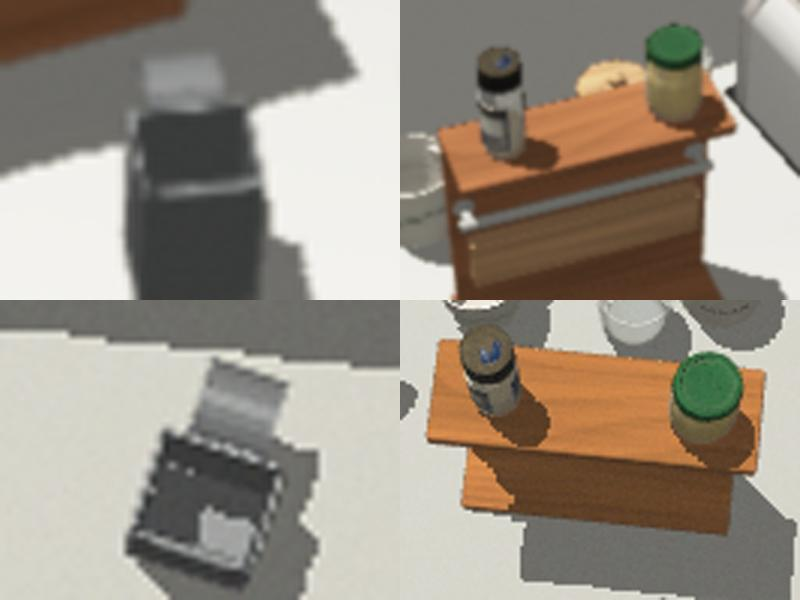

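The close crop shows the choice is right: an empty grey caddy, with rim corners near top (347,261), (365,267), (360,285) and (341,280) and the clip towards the stand. The rail ends show at scene (262,217) and (340,197).

```bash
python3 - <<'E'
from h import *
cs,ct=cam('scene'),cam('top')
P=[plane(ct,*a,.095) for a in((347.2,261.1),(365.3,267.2),(360,284.8),(340.8,280))]
P=np.array(P);print(P.mean(0)); 
lat=(P[0]-P[1]+P[3]-P[2])/2; dep=(P[0]-P[3]+P[1]-P[2])/2
print('w',np.linalg.norm(lat),np.degrees(np.arctan2(-lat[0],lat[1])),'d',np.linalg.norm(dep),np.degrees(np.arctan2(dep[1],dep[0])))
C=np.array([plane(ct,*a,.095) for a in((354.4,249.6),(366,253.6))]);print('clip',C)
S=np.array([plane(ct,*a,.274) for a in((280.3,163.3),(388.4,174),(384,207.2),(276.3,196.7))]);print(S,S.mean(0))
l=(S[0]-S[1]+S[3]-S[2])/2;print(np.linalg.norm(l),np.degrees(np.arctan2(-l[0],l[1])))
A=plane(cs,262,217.3,.18);B=plane(cs,340,196.7,.18);print(A,B,(A+B)/2,np.linalg.norm(A-B),np.degrees(np.arctan2(-(A-B)[0],(A-B)[1])))
E
```

```text
[0.46314539 0.02526225 0.095     ]
w 0.053440803940365676 -15.968265988574345 d 0.053195340268614145 -17.72113074172051
clip [[ 0.52928027  0.0221676   0.095     ]
 [ 0.51822821 -0.01003446  0.095     ]]
[[ 0.71454143  0.21309549  0.274     ]
 [ 0.687818   -0.05347827  0.274     ]
 [ 0.6036651  -0.04151187  0.274     ]
 [ 0.6287495   0.2203758   0.274     ]] [0.65869351 0.08462029 0.274     ]
0.265497424159409 -5.599112400466429
[0.68204722 0.20441902 0.18      ] [ 0.66329077 -0.03865049  0.18      ] [0.672669   0.08288427 0.18      ] 0.24379211239999685 -4.412482874697623
```

```bash
cat >> h.py <<'E'
def rel(pos,yaw,tilt):
    """shift in present tool axes, and turn, to reach TCP pos with heading yaw, tilt deg"""
    y,t=np.radians([yaw,tilt]); h=np.array([np.cos(y),np.sin(y),0]); u=np.array([0,0,1.])
    z=h*np.sin(t)-u*np.cos(t); x=h*np.cos(t)+u*np.sin(t); M=np.c_[x,np.cross(z,x),z]
    s=arm.read_state(); R0=R.from_quat(s['tcp_rot']).as_matrix()
    print('shift mm',np.round(R0.T@(np.array(pos)-s['ee_pos'])*1e3,1),'turn',np.round(R.from_matrix(R0.T@M).as_rotvec(degrees=True),2))
    return M
E
python3 -m inch '[[[-1,0,0,-0.025,0,0,10.4],[-1,0,0,-0.025,0,0,10.4],[-1,0,0,-0.025,0,0,10.4],[-1,0,0,-0.025,0,0,10.3],[-1,-0.003,-0.055,0,0,0,0],[-1,-0.003,-0.055,0,0,0,0],[-1,-0.003,-0.055,0,0,0,0],[-1,-0.003,-0.055,0,0,0,0],[-1,-0.003,-0.055,0,0,0,0],[-1,-0.003,-0.055,0,0,0,0],[-1,-0.003,-0.055,0,0,0,0],[-1,-0.003,-0.055,0,0,0,0],[-1,-0.003,-0.055,0,0,0,0],[-1,-0.003,-0.055,0,0,0,0],[-1,-0.003,-0.055,0,0,0,0],[-1,-0.003,-0.055,0,0,0,0],[-1,0,0,0,0,0,0]]]'
python3 -c "
from h import *
rel([.43,.035,.25],-17,45);print(arm.read_state()['joint_positions'])"
```

```text
time_s: 2.28
ee_pos: [0.4387, 0.0313, 0.3313]
tcp_rot: [0.989, -0.145, -0.0, -0.0]
force: [0.7, -1.3, -0.9]
gripper_width: 0.0855
grasp_force: 0.0
shift mm [-9.4 -1.  81.3] turn [-0.17 45.01  0.3 ]
[ 0.19026246 -0.03369687 -0.39129473  1.94882133 -0.01449814  1.22382523
 -2.05754699]
```

Excellent tracking. Now I'll tilt and look.

```bash
python3 -m inch '[[[-1,0,0,0,0,9,0],[-1,0,0,0,0,9,0],[-1,0,0,0,0,9,0],[-1,0,0,0,0,9,0],[-1,0,0,0,0,9,0],[-1,0,0,0,0,0,0],[-1,0,0,0,0,0,0]]]'
python3 - <<'E'
from h import *
rel([.43,.035,.25],-17,45);print(arm.read_state()['joint_positions'])
c=cam('wrist');print([proj(c,p).round() for p in([.463,.025,.095],[.463,.025,0],[.66,.084,.18])])
snap('wrist','w1')
E
```

```text
time_s: 3.15
ee_pos: [0.4387, 0.0268, 0.3319]
tcp_rot: [0.914, -0.137, 0.378, 0.057]
force: [0.2, 0.8, 0.4]
gripper_width: 0.0855
grasp_force: 0.0
shift mm [-65.5  -5.3  50.4] turn [ 0.05  0.04 -0.06]
[ 0.33517709 -0.4466197  -0.71195444  2.40694303  0.42564037  0.49602529
 -2.60387851]
[array([317., 350.]), array([317., 364.]), array([212., 174.])]
```

View pics/w1.png

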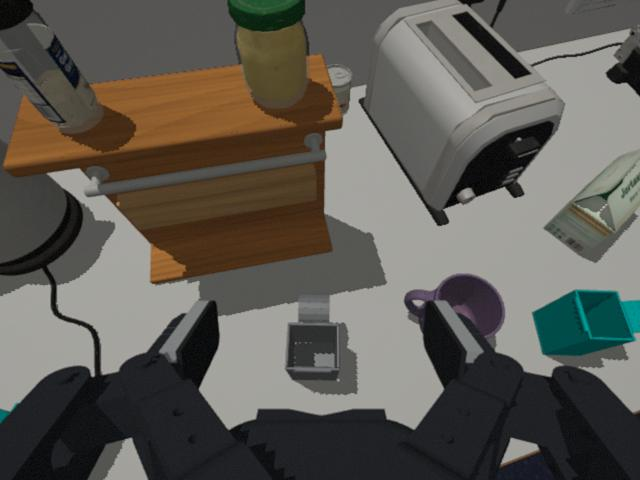

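The wrist view shows the caddy rim centred near (314,347), agreeing with the first estimate, and the rail from (97,186) to (318,155). I'll refine both, then go down.

```bash
python3 - <<'E'
from h import *
c=cam('wrist');s=cam('scene')
print('cad',[plane(c,*a,.095).round(4) for a in((288,322),(340,321),(338,378),(287,371),(314,347))])
A=plane(c,97,186,.18);B=plane(c,318,155,.18);print(A,B,(A+B)/2,np.linalg.norm(A-B),np.degrees(np.arctan2(-(A-B)[0],(A-B)[1])))
print(proj(s,A),proj(s,B))
rel([.469,.022,.067],-17,45)
E
```

```text
cad [array([0.5018, 0.0473, 0.095 ]), array([ 0.4858, -0.0086,  0.095 ]), array([0.4299, 0.0123, 0.095 ]), array([0.4521, 0.0613, 0.095 ]), array([0.4672, 0.0272, 0.095 ])]
[0.6799579  0.20443371 0.18      ] [ 0.65148671 -0.03380835  0.18      ] [0.6657223  0.08531268 0.18      ] 0.23993726000437135 -6.814829798349312
[262.26063059 217.77607198] [340.3019796 199.7051468]
shift mm [-165.8   -3.7  208.9] turn [ 0.01  0.06 -0.08]
```

```bash
python3 -m inch '[[[-1,-0.033,-0.001,0.042,0,0,0],[-1,-0.033,-0.001,0.042,0,0,0],[-1,-0.033,-0.001,0.042,0,0,0],[-1,-0.016,-0.001,0.021,0,0,0],[-1,0,0,0,0,0,0],[-1,0,0,0,0,0,0]]]'
python3 - <<'E'
from h import *
rel([.472,.023,.067],-17,45);print(arm.read_state()['joint_positions'])
E
```

```text
time_s: 3.95
ee_pos: [0.4653, 0.0273, 0.2517]
tcp_rot: [0.917, -0.136, 0.371, 0.062]
force: [0.2, -0.0, -0.3]
gripper_width: 0.0852
grasp_force: 0.0
shift mm [-123.2   -0.3  137.8] turn [0.69 0.83 0.38]
[ 0.9227262  -0.3844417  -1.22406254  2.45992054  0.51590821  0.22496494
 -2.72976196]
```

The arm stalls here at its joint limits. I'll fit simple kinematics from the recorded states to see where a tilted grasp is reachable.

```bash
cat > k.py <<'E'
from h import *
from scipy.optimize import least_squares
LO=np.array([-2.85,-.5,-1.23,.21,-1.02,.16,-2.73])+.03;HI=np.array([2.85,2.14,1.37,2.46,4.16,2.05,2.73])-.03
def fk(q,l,sg):
    h,a,b,L,e1,e2,e3=l; z=lambda t:R.from_euler('z',t).as_matrix(); y=lambda t:R.from_euler('y',t).as_matrix()
    M=z(sg[0]*q[0]); p=np.array([0,0,h]); M=M@y(q[1])@z(sg[1]*q[2]); p=p+M@[e1,0,a]
    M=M@y(q[3]); p=p+M@[e2,0,b]; M=M@z(sg[2]*q[4])@y(q[5])@z(sg[3]*q[6]); p=p+M@[e3*np.cos(sg[3]*q[6]),-e3*np.sin(sg[3]*q[6]),L]
    return p,M
D=[([0.99348284,0.42655964,0.07383633,1.60646718,-0.03409339,1.1108143,-0.06710812],[0.2798988,-0.61387403,0.23078686],[.97721,.21227,-.00013,-.00048]),
([0.19026246,-0.03369687,-0.39129473,1.94882133,-0.01449814,1.22382523,-2.05754699],[.4387,.0313,.3313],[.989,-.145,0,0]),
([0.33517709,-0.4466197,-0.71195444,2.40694303,0.42564037,0.49602529,-2.60387851],[.4387,.0268,.3319],[.914,-.137,.378,.057]),
([0.9227262,-0.3844417,-1.22406254,2.45992054,0.51590821,0.22496494,-2.72976196],[.4653,.0273,.2517],[.917,-.136,.371,.062])]
def fit(base=True):
    best=None
    import itertools
    for sg in itertools.product((1,-1),repeat=4):
      for o in range(2):
        def f(v):
            r=[]
            for q,p,Q in D:
                P,M=fk(np.r_[q[0]+v[7],q[1:6],q[6]+v[8]],v[:7],sg); r+=list(P-p)+list((R.from_quat(Q).as_matrix().T@M-np.eye(3)).ravel()*.2)
            return np.array(r)
        for b0 in(0,1.57,-1.57,3.14):
          for w in (0,1.57,3.14,-1.57):
            s=least_squares(f,[.35,.4,.4,.3,0,0,0,b0,w],max_nfev=60)
            if best is None or s.cost<best[0]: best=(s.cost,s.x,sg,np.abs(s.fun).max())
    return best
if __name__=='__main__':
    b=fit(); print(b); np.savez('k.npz',v=b[1],sg=b[2])
E
python3 k.py
```

```text
(np.float64(0.0006356480645331806), array([ 0.32866568,  0.58826528,  0.50452898,  0.36840462, -0.01547583,
        0.05065765, -0.01696866,  0.09534962, -1.48894936]), (-1, -1, -1, -1), np.float64(0.019988022267861068))
```

```bash
cat > k2.py <<'E'
from k import *
z=lambda t:R.from_euler('z',t).as_matrix(); y=lambda t:R.from_euler('y',t).as_matrix()
def fk2(q,v):
    M=z(-q[0]+v[0]); p=np.array([0,0,v[2]])+M@[0,v[3],0]; M=M@y(q[1])@z(-q[2]); p=p+M@[v[4],v[5],v[6]]
    M=M@y(q[3]); p=p+M@[v[7],v[8],v[9]]; M=M@z(-q[4])@y(q[5]); p=p+M@[v[10],v[11],v[12]]; return p,M@z(-q[6]+v[1])
def f(v):
    r=[]
    for q,p,Q in D:
        P,M=fk2(q,v); r+=list(P-p)+list((R.from_quat(Q).as_matrix().T@M-np.eye(3)).ravel()*.3)
    return np.r_[r,(v-v0)*.002]
v0=np.array([0,-1.57,.33,0,0,0,.59,0,0,.5,0,0,.37])
V=least_squares(f,v0).x
def ik(pos,yaw,tilt,flip=0):
    yw,t=np.radians([yaw,tilt]); h=np.array([np.cos(yw),np.sin(yw),0]); u=np.array([0,0,1.])
    Z=h*np.sin(t)-u*np.cos(t); x=h*np.cos(t)+u*np.sin(t); M=np.c_[x,np.cross(Z,x),Z]
    if flip: M=M@np.diag([-1,-1,1])
    best=None
    rng=np.random.default_rng(0)
    for i in range(25):
        g=lambda q:np.r_[fk2(q,V)[0]-pos,(M.T@fk2(q,V)[1]-np.eye(3)).ravel()*.3,.001*(q-(LO+HI)/2)/(HI-LO)]
        s=least_squares(g,rng.uniform(LO,HI),bounds=(LO,HI),max_nfev=80)
        if best is None or s.cost<best[0]: best=(s.cost,s.x,np.linalg.norm(s.fun[:15]))
    return best
if __name__=='__main__':
    print(V.round(4),np.abs(f(V)[:60]).max())
    for nm,p,yw in(('pick',[.472,.023,.067],-17),('p54',[.54,.03,.067],-6),('p58',[.58,.03,.067],-6),('side',[.47,.3,.067],30),('hang',[.62,.085,.175],-6)):
        for T in(30,40,45):
            for fl in(0,1):
                b=ik(p,yw,T,fl);print(nm,T,fl,round(b[2],4),b[1].round(2))
E
python3 k2.py
```

```text
[ 0.0000e+00  1.5706e+00  2.8360e-01 -2.8200e-02  3.0000e-04 -1.8700e-02
  5.5440e-01 -4.0000e-04 -1.8700e-02  4.9250e-01 -5.0000e-04  1.2000e-03
  3.3990e-01] 0.006281256807142496
pick 30 0 0.0174 [ 0.63  0.51 -1.2   2.43  1.54  0.8   2.66]
pick 30 1 0.0174 [ 0.63  0.51 -1.2   2.43  1.54  0.8  -0.48]
pick 40 0 0.0551 [ 0.52  0.6  -1.2   2.43  1.69  1.02  2.48]
pick 40 1 0.0551 [ 0.52  0.6  -1.2   2.43  1.69  1.02 -0.66]
pick 45 0 0.0719 [ 0.45  0.67 -1.2   2.43  1.75  1.17  2.39]
pick 45 1 0.0719 [ 0.45  0.67 -1.2   2.43  1.75  1.17 -0.75]
p54 30 0 0.0002 [-0.04  0.32 -0.3   2.4   1.77  0.29  2.61]
p54 30 1 0.0003 [ 0.21  0.36 -0.58  2.39  1.71  0.39 -0.44]
p54 40 0 0.016 [ 0.68  0.66 -1.2   2.43  1.96  0.88  2.61]
p54 40 1 0.016 [ 0.68  0.66 -1.2   2.43  1.96  0.88 -0.53]
p54 45 0 0.0358 [ 0.65  0.71 -1.2   2.43  2.04  0.98  2.56]
p54 45 1 0.0358 [ 0.65  0.71 -1.2   2.43  2.04  0.98 -0.59]
p58 30 0 0.0002 [-0.14  0.36 -0.16  2.32  1.69  0.24  2.7 ]
p58 30 1 0.0003 [ 0.26  0.41 -0.62  2.3   1.63  0.41 -0.31]
p58 40 0 0.0002 [-0.13  0.39 -0.23  2.43  2.32  0.48  2.04]
p58 40 1 0.0003
[... 196 characters left out ...]
0.19  2.38  1.96  0.19  2.57]
side 30 1 0.0004 [-0.08  0.42 -0.77  2.35  1.72  0.39 -0.25]
side 40 0 0.0059 [ 0.24  0.68 -1.2   2.43  2.07  0.79  2.7 ]
side 40 1 0.0059 [ 0.24  0.68 -1.2   2.43  2.07  0.79 -0.45]
side 45 0 0.0263 [ 0.23  0.73 -1.2   2.43  2.16  0.87  2.64]
side 45 1 0.0263 [ 0.23  0.73 -1.2   2.43  2.16  0.87 -0.5 ]
hang 30 0 0.0003 [-0.21  0.22 -0.17  2.16  0.76  0.39 -2.7 ]
hang 30 1 0.0003 [-0.    0.24 -0.41  2.14  0.86  0.44  0.36]
hang 40 0 0.0028 [-0.94  0.23  0.59  2.32  1.57  0.19  2.7 ]
hang 40 1 0.0003 [-0.08  0.22 -0.38  2.26  1.51  0.41 -0.31]
hang 45 0 0.0003 [-0.24  0.22 -0.23  2.33  1.82  0.44  2.48]
hang 45 1 0.0003 [-0.1   0.23 -0.38  2.32  1.81  0.47 -0.63]
```

```bash
python3 -m inch '[[[-1,0.02,0,-0.02,0,-9,0],[-1,0.02,0,-0.02,0,-9,0],[-1,0,0,0,0,-9,0],[-1,0,0,0,0,-9,0],[-1,0,0,0,0,-9,0],[-1,0,0,0,0,0,0]]]'
python3 -m inch '[[[-1,0,0,0,0,0,-10],[-1,0,0,0,0,0,-10],[-1,0,0,0,0,0,-10],[-1,0,0,0,0,0,-10],[-1,0,0,0,0,0,-10],[-1,0,0,0,0,0,-10],[-1,0,0,0,0,0,-10],[-1,0,0,0,0,0,-10],[-1,0,0,0,0,0,-10],[-1,0,0,0,0,0,-10],[-1,0,0,0,0,0,-10],[-1,0,0,0,0,0,-10],[-1,0,0,0,0,0,-10],[-1,0,0,0,0,0,-10],[-1,0,0,0,0,0,-10],[-1,0,0,0,0,0,-10],[-1,0,0,0,0,0,-10],[-1,0,0,0,0,0,-10],[-1,0,0,0,0,0,0]]]'
cat >> h.py <<'E'
def relf(pos,yaw,tilt): return rel(pos,yaw+180,-tilt)
E
python3 - <<'E'
from k2 import *
from h import relf
relf([.466,.027,.063],-17,0);print(arm.read_state()['joint_positions'].round(2))
for p in([.55,.098,.067],[.56,.098,.067],[.57,.096,.067],[.61,.092,.175]):
    for T in(35,40):
        b=ik(p,-6,T,1);print(p,T,round(b[2],4),b[1].round(2))
E
```

```text
time_s: 4.7
ee_pos: [0.4722, 0.0253, 0.2871]
tcp_rot: [0.983, -0.155, 0.094, 0.018]
force: [-0.1, -0.0, -0.0]
gripper_width: 0.0856
grasp_force: 0.0
time_s: 7.08
ee_pos: [0.4702, 0.025, 0.2871]
tcp_rot: [0.155, 0.983, -0.019, 0.097]
force: [0.2, 0.8, 0.6]
gripper_width: 0.0854
grasp_force: 0.0
shift mm [ 48.4   2.4 218.9] turn [-0.53 11.3  -0.89]
[ 0.33 -0.04 -0.57  2.07  0.11  0.95  0.96]
[0.55, 0.098, 0.067] 35 0.0003 [-0.01  0.39 -0.55  2.39  1.83  0.54 -0.72]
[0.55, 0.098, 0.067] 40 0.0004 [ 0.14  0.47 -0.76  2.43  1.97  0.73 -0.84]
[0.56, 0.098, 0.067] 35 0.0003 [ 0.01  0.4  -0.55  2.37  1.82  0.53 -0.7 ]
[0.56, 0.098, 0.067] 40 0.0003 [-0.06  0.42 -0.51  2.42  2.02  0.63 -0.93]
[0.57, 0.096, 0.067] 35 0.0003 [ 0.03  0.42 -0.56  2.35  1.82  0.53 -0.67]
[0.57, 0.096, 0.067] 40 0.0003 [-0.04  0.43 -0.52  2.4   2.02  0.63 -0.9 ]
[0.61, 0.092, 0.175] 35 0.0003 [-0.08  0.21 -0.37  2.22  1.16  0.4   0.02]
[0.61, 0.092, 0.175] 40 0.0003 [-0.11  0.21 -0.36  2.28  1.5   0.42 -0.33]
```

```bash
python3 -m inch '[[[-1,0.0087,0.0004,0.044,0,0,0],[-1,0.0087,0.0004,0.044,0,0,0],[-1,0.0087,0.0004,0.044,0,0,0],[-1,0.0087,0.0004,0.044,0,0,0],[-1,0.0087,0.0004,0.044,0,0,0],[-1,0,0,0,0,0,0],[-1,0,0,0,0,0,0]]]'
python3 - <<'E'
from h import *
relf([.469,.026,.062],-17,11);print(arm.read_state()['joint_positions'].round(2))
snap('wrist','w2')
E
```

```text
time_s: 7.95
ee_pos: [0.4715, 0.0249, 0.0642]
tcp_rot: [0.156, 0.983, -0.019, 0.097]
force: [0.4, 0.1, -0.8]
gripper_width: 0.0855
grasp_force: 0.0
shift mm [3.1 0.3 1.6] turn [-0.58  0.28 -0.97]
[ 0.17  0.31 -0.5   2.3   0.59  0.48  0.45]
```

View pics/w2.png

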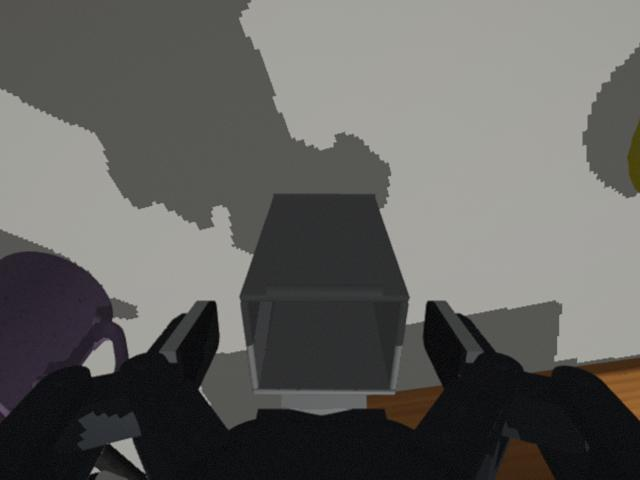

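The caddy sits centred between the pads (front rim edge at columns 242–408, row 297). I'll grip and lift.

```bash
python3 -m inch '[[[1,0,0,0,0,0,0],[1,0,0,0,0,0,0],[1,0,0,0,0,0,0],[1,0,0,0,0,0,0],[1,0,0,0,0,0,0],[1,-0.006,0,-0.029,0,0,0],[1,-0.002,0,-0.01,0,0,0],[1,0,0,0,0,0,0]]]' 40
python3 - <<'E'
from h import *
s=arm.read_state()
relf(s['ee_pos'],-6,11.3)
relf(np.array(s['ee_pos'])+[.086,.07,0],-6,11.3)
E
```

```text
time_s: 9.0
ee_pos: [0.4718, 0.0241, 0.1033]
tcp_rot: [0.156, 0.983, -0.019, 0.097]
force: [-0.1, 0.5, -1.0]
gripper_width: 0.0577
grasp_force: 45.2
shift mm [0. 0. 0.] turn [-2.770e+00 -1.000e-02 -1.176e+01]
shift mm [-59.   93.2  11.1] turn [-2.770e+00 -1.000e-02 -1.176e+01]
```

```bash
python3 -m inch '[[[1,-0.02,0.031,0.0037,0,0,0],[1,-0.02,0.031,0.0037,0,0,0],[1,-0.019,0.031,0.0037,0,0,0],[1,0,0,0,-1.4,0,-5.9],[1,0,0,0,-1.4,0,-5.9],[1,0.004,0,0.02,0,0,0],[1,0.0027,0,0.0135,0,0,0],[1,0.0005,0,0.0035,0,0,0],[1,0,0,0,0,0,0],[1,0,0,0,0,0,0]]]'
python3 -c "
from h import *
relf([.56,.098,.066],-6,35)"
```

```text
time_s: 10.25
ee_pos: [0.5571, 0.0945, 0.0646]
tcp_rot: [0.051, 0.994, -0.005, 0.097]
force: [-0.1, 0.1, -1.2]
gripper_width: 0.0573
grasp_force: 45.2
shift mm [-2.7  3.8 -0.9] turn [  0.06 -23.84   0.1 ]
```

```bash
python3 -m inch '[[[-1,0,0,0,0,0,0],[-1,0,0,0,0,0,0],[-1,0,0,0,0,0,0],[-1,0,0,0,0,0,0],[-1,0,0,0,0,-6,0],[-1,0,0,0,0,-6,0],[-1,0,0,0,0,-6,0],[-1,0,0,0,0,-6,0],[-1,0,0,0,0,0,0]]]'
python3 - <<'E'
from h import *
relf([.555,.0945,.066],-6,35);print(arm.read_state()['joint_positions'].round(2))
snap('wrist','w3')
E
```

```text
time_s: 11.38
ee_pos: [0.5596, 0.0873, 0.0634]
tcp_rot: [0.052, 0.967, -0.025, 0.248]
force: [-0.6, -0.4, 0.3]
gripper_width: 0.0856
grasp_force: 0.0
shift mm [ 3.4  6.6 -5.1] turn [-1.36 -6.15  0.27]
[-0.27  0.36 -0.19  2.33  1.49  0.34 -0.38]
```

View pics/w3.png

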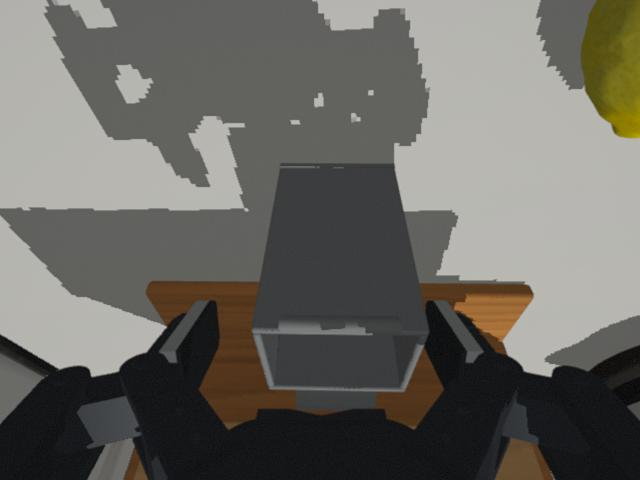

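The caddy is upright and lined up with the foot plate, but about 20 px right of centre because the turn was speed-limited. I'll correct that and grip.

```bash
python3 -m inch '[[[-1,0.002,0.0033,-0.0025,-0.7,-3.1,0.1],[-1,0.0015,0.0033,-0.0025,-0.7,-3.1,0.1],[-1,0,0,0,0,0,0],[-1,0,0,0,0,0,0]]]'
python3 - <<'E'
from h import *
relf([.555,.0945,.066],-6,35);print(arm.read_state()['joint_positions'].round(2))
E
```

```text
time_s: 11.92
ee_pos: [0.5563, 0.0933, 0.0663]
tcp_rot: [0.051, 0.952, -0.016, 0.3]
force: [0.5, -0.5, 0.3]
gripper_width: 0.0855
grasp_force: 0.0
shift mm [ 1.3  1.1 -0.6] turn [-0.07  0.02 -0.1 ]
[-0.25  0.36 -0.25  2.4   1.91  0.43 -0.83]
```

```bash
python3 -m inch '[[[1,0,0,0,0,0,0],[1,0,0,0,0,0,0],[1,0,0,0,0,0,0],[1,0,0,0,0,0,0],[1,0,0,0,0,0,0]]]' 50
python3 - <<'E'
from h import *
s=arm.read_state();print(s['ee_pos'],R.from_quat(s['tcp_rot']).as_matrix()[:,2])
snap('wrist','w4');t=snap('top','t4');s=snap('scene','s4')
c=lambda im,x,y,w,h:cv2.resize(im[y:y+h,x:x+w],(400,300),interpolation=cv2.INTER_CUBIC)
w=cv2.imread('pics/w4.png')
cv2.imwrite('pics/c4.png',np.vstack([np.hstack([c(w,220,280,240,180),c(w,0,0,640,480)]),np.hstack([c(s,240,145,133,100),c(t,267,150,133,100)])[...,::-1]]))
E
```

```text
time_s: 12.55
ee_pos: [0.556, 0.0939, 0.0665]
tcp_rot: [0.05, 0.952, -0.016, 0.301]
force: [-1.2, -0.2, 6.3]
gripper_width: 0.0576
grasp_force: 52.2
[0.55602426 0.09392302 0.06647156] [ 0.57242959 -0.06002444 -0.8177539 ]
```

View pics/c4.png

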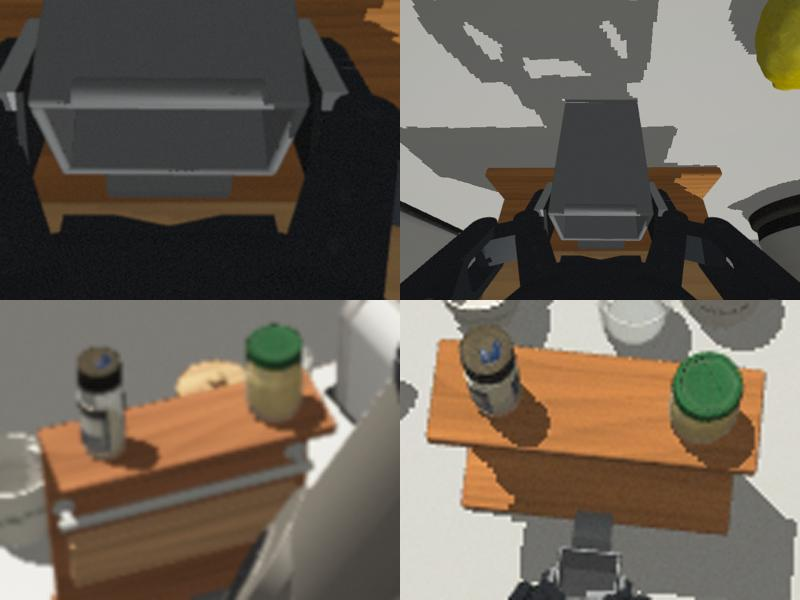

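```bash
python3 - <<'E'
from h import *
c=cam('wrist')
P=np.array([plane(c,*a,.095) for a in((238,340),(404.8,341.8),(392.8,382),(260.8,382))]);print(P.round(4),P.mean(0))
E
python3 -m inch '[[[1,-0.008,0,-0.012,0,0,0],[1,-0.011,0,-0.0155,0,0,0],[1,-0.011,0,-0.0155,0,0,0],[1,-0.011,0,-0.0155,0,0,0],[1,-0.011,0,-0.0155,0,0,0],[1,-0.011,0,-0.0155,0,0,0],[1,0,0,0,0,0,0],[1,0,0,0,0,0,0]]]'
python3 - <<'E'
from h import *
s=arm.read_state()['ee_pos']
relf([.556,.0939,.0665+.1095],-6,35)
E
```

```text
[[0.5222 0.0708 0.095 ]
 [0.5297 0.1254 0.095 ]
 [0.5758 0.124  0.095 ]
 [0.5695 0.0668 0.095 ]] [0.549293   0.09675536 0.095     ]
time_s: 13.7
ee_pos: [0.5554, 0.0937, 0.1748]
tcp_rot: [0.05, 0.952, -0.016, 0.301]
force: [0.1, 0.5, -2.3]
gripper_width: 0.0573
grasp_force: 54.2
shift mm [-1.1  0.3 -0.6] turn [ 0.01  0.06 -0.06]
```

```bash
python3 -m inch '[[[1,-0.008,0,0.0055,0,0,0],[1,-0.012,0,0.0085,0,0,0],[1,-0.010,0,0.007,0,0,0],[1,0,0,0,0,0,0],[1,0,0,0,0,0,0]]]'
python3 - <<'E'
from h import *
# camera poses: w1
m=viewer.camera_model('wrist');T=np.eye(4);T[:3,:3]=R.from_quat([.914,-.137,.378,.057]).as_matrix();T[:3,3]=[.4387,.0268,.3319]
T=T@m['T_tool_cam'];f=240/np.tan(np.radians(m['vfov'])/2)
cw=(f,m['cx'],m['cy'],T[:3,3],T[:3,:3])
for nm,c,(u0,u1),(a,b) in(('w1',cw,(125,300),((97,186),(318,155))),('scene0',cam('scene'),(270,333),((262,217.3),(340,196.7)))):
    im=cv2.imread(f'pics/{nm}.png');hsv=cv2.cvtColor(im,cv2.COLOR_BGR2HSV)
    X=[]
    for u in range(u0,u1):
        v=a[1]+(b[1]-a[1])*(u-a[0])/(b[0]-a[0]); r=np.arange(int(v)-12,int(v)+13)
        sat=hsv[r,u,1].astype(float); k=r[sat<70]
        if len(k)>2: X.append((u,k.mean(),len(k)))
    X=np.array(X); p=np.polyfit(X[:,0],X[:,1],1);print(nm,len(X),X[:,2].mean(),'res',np.std(X[:,1]-np.polyval(p,X[:,0])))
    for u in(u0,u1):print(plane(c,u,np.polyval(p,u),.18))
s=arm.read_state();print(s['ee_pos'],s['force']);
w=snap('wrist','w5');t=snap('scene','s5')
c=lambda im,x,y,w,h:cv2.resize(im[y:y+h,x:x+w],(400,300),interpolation=cv2.INTER_CUBIC)
cv2.imwrite('pics/c5.png',np.hstack([c(w,0,0,640,480),c(t,240,145,133,100)])[...,::-1])
E
```

```text
time_s: 14.32
ee_pos: [0.5919, 0.0899, 0.1753]
tcp_rot: [0.05, 0.952, -0.016, 0.301]
force: [-0.4, -0.2, -1.6]
gripper_width: 0.0574
grasp_force: 54.2
w1 175 11.108571428571429 res 0.2379410151364275
[0.67025748 0.17372748 0.18      ]
[ 0.65186731 -0.0149694   0.18      ]
scene0 63 4.238095238095238 res 0.17803726216808624
[0.67068701 0.1840452  0.18      ]
[ 0.65189406 -0.00980285  0.18      ]
[0.59190644 0.08989388 0.17532034] [-0.41025319 -0.18513117 -1.63501994]
```

View pics/c5.png

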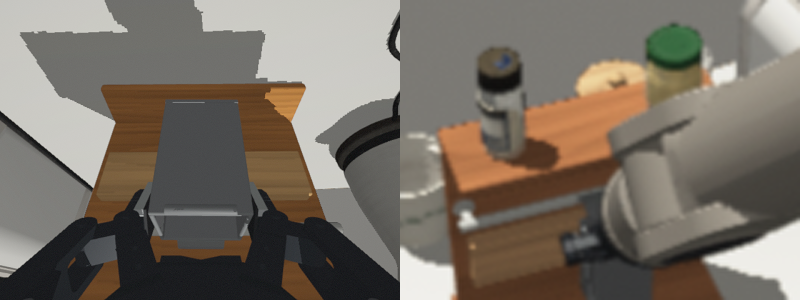

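Both views agree on the rail: x ≈ 0.662 at y 0.09, yaw ≈ −5.5°. The clip centre is about 31 mm in front of it and 4 mm above. The picture shows the caddy upright in front of the stand, so I'll slide in.

```bash
python3 -m inch '[[[1,-0.006,0,0.0034,0,0,0],[1,-0.006,0,0.0034,0,0,0],[1,-0.005,0,0.0030,0,0,0],[1,0,0,0,0,0,0]]]'
python3 -c "
from h import *
s=arm.read_state();print(s['ee_pos'],s['force'],s['torque'])
relf(s['ee_pos'],-5.5,35)"
```

```text
time_s: 14.92
ee_pos: [0.612, 0.0878, 0.1774]
tcp_rot: [0.051, 0.952, -0.015, 0.301]
force: [-0.5, 0.1, -2.1]
gripper_width: 0.0576
grasp_force: 54.2
[0.61200552 0.08783005 0.17738384] [-0.50088702  0.14419426 -2.14573306] [0.11262456 0.81776538 0.0210877 ]
shift mm [0. 0. 0.] turn [-0.28  0.1  -0.5 ]
```

```bash
python3 -m inch '[[[1,-0.0035,0,0.0025,0,0,0],[1,-0.0027,0,0.0019,0,0,0],[1,0,0,0,0,0,0]]]'
python3 -m inch '[[[1,0.0015,0,0.0022,0,0,0],[1,0.0015,0,0.0022,0,0,0],[1,0.0015,0,0.0022,0,0,0],[1,0,0,0,0,0,0]]]'
python3 -c "
from h import *
s=arm.read_state();print(s['ee_pos'],s['force'],s['torque'])"
```

```text
time_s: 15.3
ee_pos: [0.6193, 0.0871, 0.1773]
tcp_rot: [0.05, 0.952, -0.015, 0.301]
force: [-0.4, 0.4, -0.9]
gripper_width: 0.0575
grasp_force: 54.2
time_s: 15.8
ee_pos: [0.6191, 0.0872, 0.169]
tcp_rot: [0.05, 0.952, -0.016, 0.301]
force: [-0.1, 0.1, -0.8]
gripper_width: 0.0573
grasp_force: 54.2
[0.61909845 0.0872053  0.1690312 ] [-0.05653185  0.12061509 -0.83580876] [ 0.07691828  0.77804922 -0.00615473]
```

```bash
python3 -m inch '[[[1,0.0012,0,0.0016,0,0,0],[1,0.0012,0,0.0016,0,0,0],[1,0,0,0,0,0,0]]]'
python3 -m inch '[[[1,0.0009,0,0.0012,0,0,0],[1,0,0,0,0,0,0]]]'
python3 -m inch '[[[1,0.0009,0,0.0012,0,0,0],[1,0,0,0,0,0,0]]]'
```

```text
time_s: 16.18
ee_pos: [0.6191, 0.0871, 0.1652]
tcp_rot: [0.05, 0.952, -0.015, 0.301]
force: [0.2, 0.9, -1.8]
gripper_width: 0.0573
grasp_force: 54.2
time_s: 16.42
ee_pos: [0.619, 0.0871, 0.1638]
tcp_rot: [0.05, 0.952, -0.015, 0.301]
force: [-0.7, -0.7, -2.0]
gripper_width: 0.0575
grasp_force: 54.2
time_s: 16.68
ee_pos: [0.619, 0.0872, 0.1622]
tcp_rot: [0.05, 0.952, -0.015, 0.301]
force: [-0.1, 0.4, -1.9]
gripper_width: 0.0572
grasp_force: 54.2
```

```bash
python3 -m inch '[[[1,0.0007,0,0.001,0,0,0],[1,0,0,0,0,0,0]]]'
python3 -m inch '[[[1,0.0007,0,0.001,0,0,0],[1,0,0,0,0,0,0]]]'
python3 - <<'E'
from h import *
s=arm.read_state();print(s['ee_pos'],s['force'],s['torque'])
w=snap('wrist','w6');t=snap('scene','s6')
c=lambda im,x,y,w,h:cv2.resize(im[y:y+h,x:x+w],(400,300),interpolation=cv2.INTER_CUBIC)
cv2.imwrite('pics/c6.png',np.hstack([c(w,200,250,280,210),c(t,240,165,107,80)])[...,::-1])
E
```

```text
time_s: 16.92
ee_pos: [0.6192, 0.0872, 0.1613]
tcp_rot: [0.05, 0.952, -0.015, 0.301]
force: [-0.7, -0.8, 1.7]
gripper_width: 0.0577
grasp_force: 54.5
time_s: 17.18
ee_pos: [0.6195, 0.0872, 0.1606]
tcp_rot: [0.05, 0.952, -0.015, 0.302]
force: [-2.9, -0.3, 6.5]
gripper_width: 0.0572
grasp_force: 55.2
[0.61954337 0.08723229 0.16060827] [-2.85493922 -0.27722703  6.50395119] [-0.21385492 -0.15831757 -0.1469604 ]
```

View pics/c6.png

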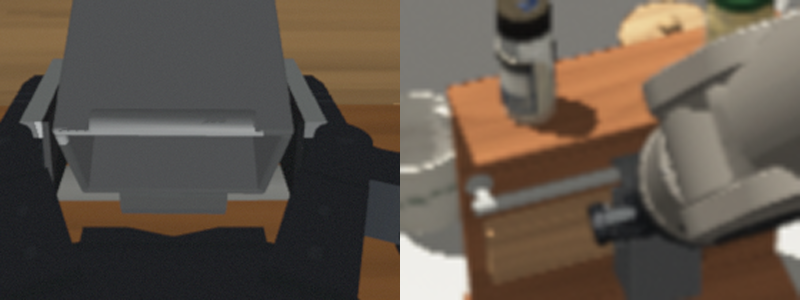

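In the wrist crop the rail shows on both sides behind the caddy (row ~190) with the clip over it, and the upward force appeared at the expected depth. Releasing and backing straight out.

```bash
python3 -m inch '[[[-1,0,0,0,0,0,0],[-1,0,0,0,0,0,0],[-1,0,0,0,0,0,0],[-1,0,0,0,0,0,0],[-1,0,0,0,0,0,0],[-1,0.006,0,-0.004,0,0,0],[-1,0.01,0,-0.007,0,0,0],[-1,0.014,0,-0.0098,0,0,0],[-1,0.014,0,-0.0098,0,0,0],[-1,0.014,0,-0.0098,0,0,0],[-1,0,0,0,0,0,0],[-1,0,0,0,0,0,0]]]'
python3 - <<'E'
from h import *
s=arm.read_state();print(s['ee_pos'],s['force'],s['joint_positions'].round(2))
w=snap('wrist','w7');t=snap('scene','s7');o=snap('top','t7')
c=lambda im,x,y,w,h:cv2.resize(im[y:y+h,x:x+w],(400,300),interpolation=cv2.INTER_CUBIC)
cv2.imwrite('pics/c7.png',np.vstack([np.hstack([c(w,0,0,640,480),c(t,240,145,133,100)]),np.hstack([c(w,220,240,240,180),c(o,267,150,133,100)])])[...,::-1])
E
```

```text
time_s: 18.77
ee_pos: [0.549, 0.0948, 0.16]
tcp_rot: [0.05, 0.952, -0.015, 0.301]
force: [0.8, 0.5, -0.4]
gripper_width: 0.0855
grasp_force: 0.0
[0.54899946 0.09478869 0.15996482] [ 0.83307682  0.49327449 -0.40972133] [-0.35  0.14 -0.15  2.36  1.27  0.36 -0.18]
```

View pics/c7.png

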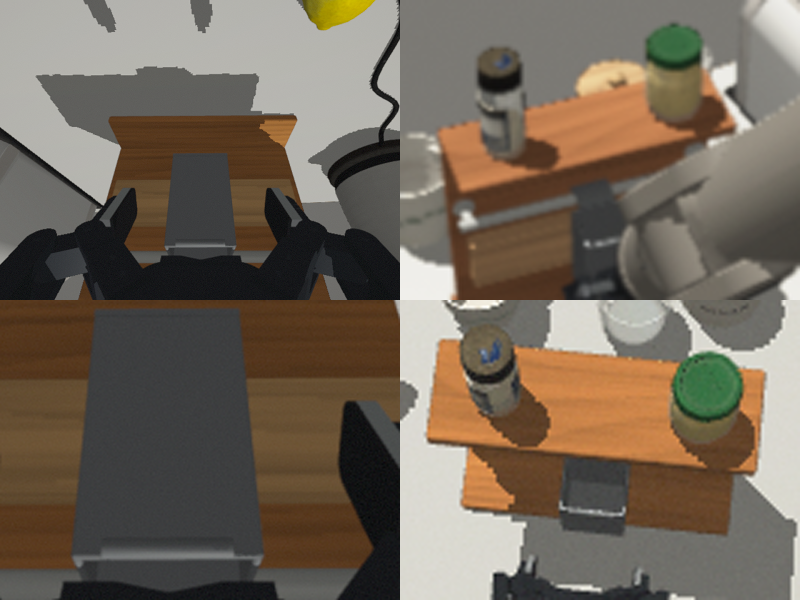

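The top view shows the caddy hanging upright by its clip under the shelf, centred on the rail (crop ~595,495). The gripper is well clear and the jars haven't moved. I'll settle a moment and hand in.

```bash
python3 -m inch '[[[-1,0,0,0,0,0,0],[-1,0,0,0,0,0,0],[-1,0,0,0,0,0,0],[-1,0,0,0,0,0,0]]]'; python3 -c "
from workcell import arm; print(arm.job_done())"
```

```text
time_s: 19.42
ee_pos: [0.5488, 0.0946, 0.1596]
tcp_rot: [0.05, 0.952, -0.015, 0.301]
force: [1.2, -0.3, -0.2]
gripper_width: 0.0856
grasp_force: 0.0
the job is handed in; nothing more can be done
None
```

The grey caddy hangs upright by its clip near the middle of the rail with the gripper clear, and I handed the job in at about 19 s; the call returned no verdict, so success is judged only from the last pictures.

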